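# Load a sample vial into the analyser's ramp and start the run

## Robot

A 7-joint arm with a two-finger parallel gripper is mounted at the origin on the work surface. World frame = base frame: x ahead of the robot, y to its left, z up, the work surface at z = 0. Lengths are in m, angles in rad, forces in N, time in s.
With the tool pointing down it reaches from about 0.4 to 0.875 m from the base axis. Payload 19.3 kg.
Tool frame: the origin (TCP) lies on the centre line of the jaws, within the pads' length; the fingertips stand 14 mm ahead of it and the grasp point (between the pads) lies 5 mm behind it; y points along the fingers, x is the direction in which the jaws open and shut, and the axes are right-handed (so a half turn about y gives the same grasp; the last joint's range is limited). The gripper opens to 85 mm and grips with 20 to 120 N. Pads are 22 mm wide; open, the fingers measure 114 mm over their backs; the gripper's body (76 mm by 85 mm) begins 54 mm behind the grasp point. The pads swing forward as they close: fully open they stand 13 mm farther back than shut.
Start: joints at [-1.185, 0.521, -0.036, 1.599, 0.021, 1.021, -0.113], TCP at [0.275, 0.561, 0.245] pointing down, gripper open.
Joint ranges: [-2.91, 2.91], [-0.3, 2.13], [-1.5, 1.42], [0.17, 2.43], [-1.26, 4.41], [0.16, 1.93], [-2.52, 2.52]. Speed limits (rad/s): [1.89, 1.89, 2.39, 2.39, 3.01, 3.01, 3.01].

## Interface

Orientations are given as [roll, pitch, yaw] about the fixed x, y, z axes, in that order (R = Rz(yaw) Ry(pitch) Rx(roll)).
In Python, from workcell import monitor, grab_frame, workorder gives the robot as it stands.
- The arm moves only by the tool drive_tool, never from a script. Its argument "steps" is one flat list of numbers, 5 for each row, row after row: the finger opening in mm, from 0 to 85.4, then the shift along the world's x, y, z in mm, then the turn about the world's z in degrees. In form: [fingers, tx, ty, tz, twist, fingers, tx, ty, tz, twist, ...]. A call has exactly 5 rows; each row shifts and turns the commanded pose from where the row before left it; what a row does not reach is not made up. A row lasts 1/12 s, in which the tool goes at most 41.7 mm and 7.16 degrees, less where a joint would pass 70% of its speed; a pose out of reach is approached as far as the arm can. A call is refused whole if a number of a shift passes 41.7 or a number of a turn 7.16, either way. A call with a gripper value outside its range is refused whole. The fingers move at their own pace and stop on an object; "grip_force" is the grip in N (left out, the last holds). Time passes only in rows, so rows that do not move let the fingers close, or fill a call up. It gives the time, the measured TCP pose, the force and the opening at its end, in the units of the state.
- monitor.observe(): the state, without advancing time (a new reading comes with each control period).
- grab_frame(name): name is "scene" or "top"; returns a dict with "frame" (400x640x3 uint8, red, green, blue), "vertical_fov" (degrees; the focal length in pixels is half the picture's height over the tangent of half this angle, whatever the lens; pixels are square), "cx", "cy" (the principal point, pixels), "xyz" and "orientation" of the camera in the world. Camera axes: x right, y down, z forward; pixel columns grow to the right and rows downward; lengths in m; the calibration is good to about 2 mm. A picture is of the moment at which its call begins. There is no depth.
- workorder.job_done(): hands the job in, once; it reports no verdict.
The state is a dict: "clock": time; "qpos": joint angles; "qd": joint speeds; "joint_efforts": joint torques, N m; "position": TCP position; "tool_rot": TCP orientation; "force": force on the tool from outside, world axes, zero at the start; "moment": the same for the moment, N m; "grip_width": finger opening in m.
Only numpy, scipy, OpenCV 4.12 (cv2) and the standard library are available. Lean on these libraries where they do the work, as an engineer would, in place of code of your own. Each camera call takes 0.05 s, during which the arm holds its last target. There are 200 camera calls.

## Task

Push the amber vial up its lane of the sloped loading ramp, without picking it up, over the crest and down into the blue notch against the dark stop, so that it stays there by itself when you let go. Then press the green start button all the way down and let go of it. Leave the white vial and everything else on the bench where they are.

Things in the scene. Friction and masses are not known exactly. Their poses are not given: they have to be found in the camera images.
- amber_vial: The vial to load: amber glass, black cap, a plain cylinder 28 mm in diameter and 60 mm long, 28 to 56 g. It lies on its side across one of the two lanes at the foot of the slope, held there by the low lip, free to roll. Origin at its middle, on its axis; its own y runs along the axis towards the cap, its x and z turn as it rolls.
- white_vial: A vial of the same size and shape in white plastic with a blue cap, at the foot of the other lane. To be left alone.
- ramp: Fixed loading ramp, two lanes side by side, sloping up at 6 degrees. Origin: on the lane floor at the foot, midway across, 22 mm above the bench; x runs up along the floor, y across to the left, z square to the floor. Lanes 66 mm wide, centred at y = +-35.5 mm, side walls 9 mm high, 5 mm thick. Foot lip 8 mm high, x -6 to 0 mm; a vial resting on it has its axis at x = 12.6 mm.
- nest_left (a point): Where the middle of a vial's axis is when it lies home in the left lane, in the blue notch: ramp x = 186.5 mm, z = 10 mm. The lane floor ends at the crest, x = 176 mm; the notch floor behind it lies 4 mm lower and ends at the dark stop, face at x = 201 mm, 16 mm above the lane floor. In the notch a vial is caught with about 1 mm of play; short of the crest it rolls back to the foot.
- nest_right (a point): The same for the right lane.
- start_top (a point): Centre of the top of the green start button, a 30 mm disc on a grey housing on a fixed black console (90 x 90 x 35 mm) standing to the left or right of the ramp. Pressed straight down.
- start (a joint): Travel of the start button in m: 0 up, 0.006 fully down (about 5 N); it springs back.
- dish: Closed clear petri dish lying loose on the bench, 90 mm across, 16 mm high, on the other side of the ramp from the console; origin at the centre of its underside.
- jar: Amber sample jar with white lid, 56 mm across, 75 mm high, standing loose at the left; origin under its centre.
- beaker: Glass beaker, 72 mm across, 95 mm high, standing loose at the right; origin under its centre.
- cap: Loose red cap, 40 mm across, 14 mm high, on the bench to the left of the ramp, towards the back; origin under its centre.
There are look-alikes about, which are no part of the job. What is shaped like the part that bears start_top but purple is not meant.

How it is judged:
By the outcome, as a careful person would: the job done as asked, in the order asked, and still so for the second after the job is handed in, with the robot touching nothing.
It also fails if it takes over 48 s, if anything falls off the work surface, if the arm or the gripper's body presses on something with over 40 N, if the wrist force passes 120 N, or if a joint passes its speed limit or range.

## Working session

There is one attempt and no reset: what is moved stays moved. The work goes in short steps, Python scripts to look and compute and a tool call to move; the robot and the scene stay as the last step left them, time stands still between calls to the robot, and variables do not carry over. Pictures are saved under pics/ and viewed, about 8 in all and at most 12, crops included, and the job is handed in when it is done.

Besides the shell and the picture viewer there is one more tool, called after "Call:" as name(argument=value, ...) on one line, values as JSON. drive_tool: Moves the arm, as the interface text tells. Its arguments: {"type":"object","properties":{"steps":{"type":"array"},"grip_force":{"type":"number"}},"required":["steps"]}

```bash
mkdir -p pics; python3 - <<'E'
from workcell import monitor, grab_frame
import cv2,pickle
s=monitor.observe(); print({k:s[k] for k in('clock','position','tool_rot','grip_width','force')})
d={}
for n in('scene','top'):
    f=grab_frame(n); d[n]=f; cv2.imwrite(f'pics/{n}0.png',f['frame'][:,:,::-1])
    print(n,{k:f[k] for k in f if k!='frame'})
pickle.dump(d,open('f0.pkl','wb'))
E
```

```text
{'clock': 0.0, 'position': array([0.27498718, 0.56091945, 0.24472631]), 'tool_rot': array([-1.57087229e+00,  1.10941649e-03,  1.11503245e+00]), 'grip_width': 0.08517881599591401, 'force': array([-0.5863078 , -1.32705043, -0.86082635])}
scene {'vertical_fov': 45.244943543421805, 'cx': 317.1357994899171, 'cy': 202.516202493692, 'xyz': array([0.95186414, 0.79212086, 1.47392085]), 'orientation': array([-2.56906558,  0.01462439,  2.62709524])}
top {'vertical_fov': 44.94120451787418, 'cx': 323.03742630234944, 'cy': 207.57310552949642, 'xyz': array([ 0.3817737 , -0.02145609,  1.8910032 ]), 'orientation': array([-3.07961035e+00, -3.03046693e-04, -1.58497278e+00])}
```

View pics/scene0.png

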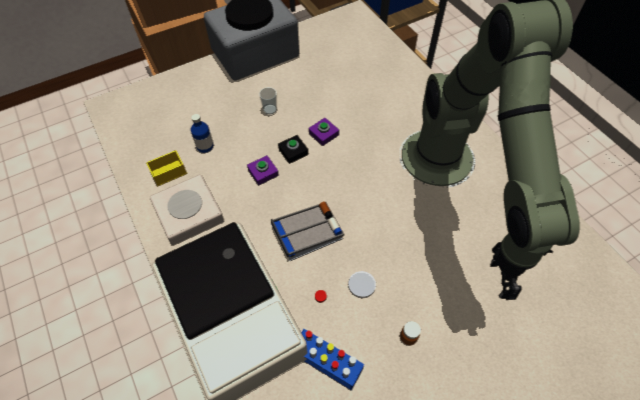

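View pics/top0.png

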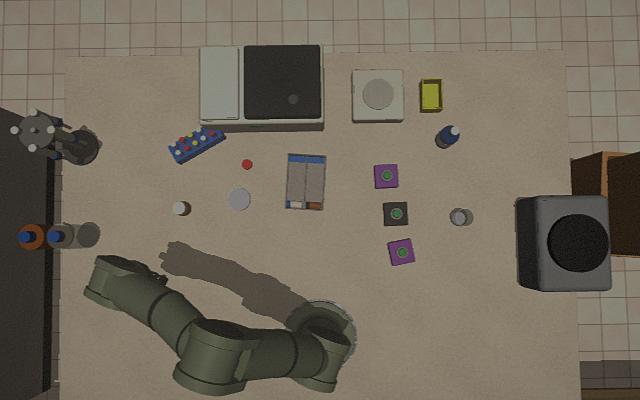

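The top view shows the ramp at about (305,182), with the amber vial at the right foot (315,206), white at (296,205) and blue notches at row 158. The black console is at (396,213), the dish at (239,199), the cap at (247,164) and the jar at (181,208). Next I'll zoom in on both views.

```bash
cat > h.py <<'E'
import numpy as np,cv2
from scipy.spatial.transform import Rotation as R
def ray(f,u,v):
    F=200/np.tan(np.radians(f['vertical_fov']/2))
    d=R.from_euler('xyz',f['orientation']).as_matrix()@np.array([(u-f['cx'])/F,(v-f['cy'])/F,1])
    return np.array(f['xyz']),d
def onplane(f,u,v,z):
    o,d=ray(f,u,v); return o+d*(z-o[2])/d[2]
def proj(f,p):
    F=200/np.tan(np.radians(f['vertical_fov']/2))
    c=R.from_euler('xyz',f['orientation']).as_matrix().T@(np.array(p)-f['xyz'])
    return F*c[0]/c[2]+f['cx'],F*c[1]/c[2]+f['cy']
def two(f,a,g,b):
    o,d=ray(f,*a);p,e=ray(g,*b)
    t=np.linalg.lstsq(np.c_[d,-e],p-o,rcond=None)[0]
    A,B=o+d*t[0],p+e*t[1]; return (A+B)/2,np.linalg.norm(A-B)
E
python3 - <<'E'
import pickle,cv2,numpy as np
d=pickle.load(open('f0.pkl','rb'))
t=d['top']['frame'][140:240,275:425]; s=d['scene']['frame'][110:270,240:360]
T=cv2.resize(t,None,fx=5,fy=5,interpolation=cv2.INTER_CUBIC)
S=cv2.resize(s,None,fx=3.75,fy=3.75,interpolation=cv2.INTER_CUBIC)
cv2.imwrite('pics/t1.png',T[:,:,::-1]); cv2.imwrite('pics/s1.png',S[:,:,::-1])
from h import *
for n,zt in(('top',0),('scene',0)):
    f=d[n]; h=cv2.cvtColor(f['frame'],cv2.COLOR_RGB2HSV)
    masks={'blue':((100,110,40),(125,255,255)),'green':((45,70,60),(85,255,255)),'amber':((3,120,40),(18,255,255)),'red':((0,180,120),(3,255,255))}
    for k,(a,b) in masks.items():
        m=cv2.inRange(h,a,b); c,_,st,ce=cv2.connectedComponentsWithStats(m)[0:1]+(0,)+cv2.connectedComponentsWithStats(m)[2:]
        for i in range(1,c):
            if st[i,4]>5 and 200<ce[i][0]<420 and 100<ce[i][1]<320: print(n,k,st[i],ce[i].round(1),onplane(f,*ce[i],.04).round(3))
E
```

```text
top blue [216 140   6   4   6] [218.5 141.5] [0.758 0.377 0.04 ]
top blue [204 147   6   4   6] [206.5 148.5] [0.732 0.423 0.04 ]
top blue [289 155  17   7  95] [296.8 158.5] [0.688 0.075 0.04 ]
top blue [308 157  16   7  94] [315.4 159.6] [0.682 0.003 0.04 ]
top blue [287 201   3   6  18] [288.  203.5] [0.514 0.111 0.04 ]
top green [253 125  10   1  10] [257.5 125. ] [0.821 0.226 0.04 ]
top green [384 172   7   7  41] [386.9 174.9] [ 0.619 -0.271  0.04 ]
top green [393 210   8   7  46] [396.2 213.1] [ 0.471 -0.304  0.04 ]
top green [399 249   7   7  45] [402. 252.] [ 0.323 -0.322  0.04 ]
top amber [210 133   4   3   7] [212.  134.3] [0.787 0.402 0.04 ]
top amber [244 161   5   5  10] [246.2 162.8] [0.674 0.27  0.04 ]
top amber [309 202  12   7  72] [314.7 205.3] [0.506 0.008 0.04 ]
top red [243 160   7   9  17] [245.5 163.8] [0.67  0.273 0.04 ]
scene blue [198 147  14   6  30] [204.9 149.8] [ 0.77  -0.448  0.04 ]
scene blue [274 220  12  16  93] [279.2 227.5] [0.679 0.001 0.04 ]
scene blue [334 228   7   7  38] [337.2 230.9] [0.513 0.112 0.04 ]
scene blue [282 236  12  17 103] [287.3 244.1] [0.684 0.072 0.04 ]
scene blue [289 253   6   4   8] [291.6 254.5] [0.69  0.114 0.04 ]
scene green [320 123   8   5  34] [323.3 125. ] [ 0.314 -0.329  0.04 ]
scene green [289 140   8   7  44] [292.5 142.5] [ 0.462 -0.311  0.04 ]
scene green [258 161   8   6  41] [261.4 163.8] [ 0.611 -0.278  0.04 ]
scene amber [319 202  11  13  83] [323.9 207.3] [0.505 0.006 0.04 ]
scene red [315 290  11  11  96] [320.1 295.5] [0.679 0.286 0.04 ]
```

View pics/t1.png

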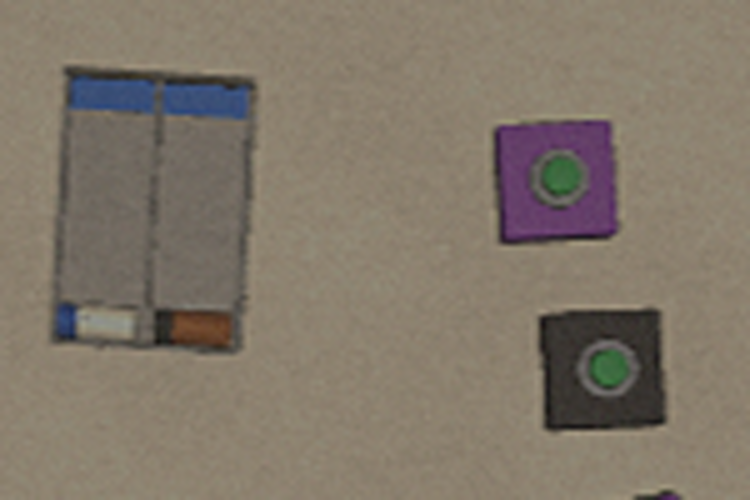

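View pics/s1.png

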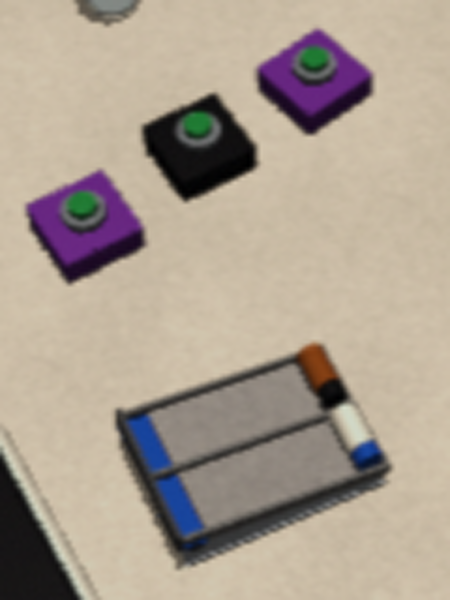

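```bash
python3 - <<'E'
import pickle
from h import *
d=pickle.load(open('f0.pkl','rb')); t,s=d['top'],d['scene']
for n,a,b in(('button',(396.2,213.1),(292.5,142.5)),('amberpart',(314.7,205.3),(323.9,207.3)),('blueR',(315.4,159.6),(279.2,227.5)),('blueL',(296.8,158.5),(287.3,244.1))):
    p,g=two(t,a,s,b); print(n,(p*1e3).round(1),'gap',round(g*1e3,1))
q=lambda u,v,z:(onplane(t,275+u/5-.4,140+v/5-.4,z)[:2]*1e3).round(1)
print('TL,TR stop top',q(67,69,.058),q(254,79,.058)); print('BL,BR lip',q(54,345,.030),q(240,350,.030))
print('vials ends',q(57,321,.04),q(231,330,.04),'divider',q(159,100,.045),q(149,305,.03))
print('console corners',*[q(u,v,.035) for u,v in((542,316),(660,310),(665,424),(547,430))])
print('dish',onplane(t,239,199,.016),'jar',onplane(t,181,208,.075))
E
```

```text
button [ 468.9 -300.2   55.9] gap 4.1
amberpart [505.5   8.2  43.1] gap 0.2
blueR [680.7   3.6  46. ] gap 1.9
blueL [686.2  74.9  46.6] gap 1.3
TL,TR stop top [705.  107.4] [695.2 -35.5]
BL,BR lip [495.3 121.5] [489.4 -21.9]
vials ends [513.1 118.3] [504.3 -15.2] divider [682.2  37.8] [525.2  47.9]
console corners [ 512.1 -254.6] [ 515.4 -345.6] [ 427.7 -347.2] [ 424.3 -256.6]
dish [0.53615007 0.30265478 0.016     ] jar [0.50041539 0.51075163 0.075     ]
```

Call:
drive_tool(steps=[20,12,-34,-5,1.5,20,12,-34,-5,1.5,20,12,-34,-5,1.5,20,12,-34,-5,1.5,20,12,-34,-5,1.5], grip_force=40)

```text
clock: 0.52
position: [0.3353, 0.3894, 0.2199]
tool_rot: [-1.571, 0.0, 1.247]
force: [1.2, 0.4, 0.0]
grip_width: 0.0257
```

Call:
drive_tool(steps=[20,12,-34,-5,1.5,20,12,-34,-5,1.5,20,12,-34,-5,1.5,20,12,-34,-5,1.5,20,12,-34,-5,1.5])

```text
clock: 0.93
position: [0.3953, 0.2194, 0.1951]
tool_rot: [-1.571, 0.0, 1.378]
force: [1.1, -0.3, 0.2]
grip_width: 0.0204
```

Call:
drive_tool(steps=[20,12,-34,-5,1.5,20,12,-34,-5,1.5,20,12,-34,-5,1.5,20,12,-34,-5,1.5,20,12,-34,-5,1.5])

```text
clock: 1.35
position: [0.4553, 0.0494, 0.17]
tool_rot: [-1.571, 0.0, 1.509]
force: [1.6, 0.6, 0.4]
grip_width: 0.02
```

Call:
drive_tool(steps=[20,-5,-32,0,0,20,0,0,-35,0,20,0,0,-35,0,20,0,0,-35,0,20,0,0,-25,0])

```text
clock: 1.77
position: [0.4493, 0.0189, 0.038]
tool_rot: [-1.569, 0.0, 1.507]
force: [1.1, 0.0, 0.2]
grip_width: 0.02
```

Call:
drive_tool(steps=[20,0,0,-4,0,20,0,0,-3,0,20,0,0,-2,0,20,0,0,-1,0,20,0,0,0,0])

```text
clock: 2.18
position: [0.4508, 0.0193, 0.0314]
tool_rot: [-1.573, -0.0, 1.508]
force: [-0.1, 0.7, -1.0]
grip_width: 0.0203
```

```bash
python3 - <<'E'
from workcell import monitor, grab_frame
import cv2,pickle
s=monitor.observe(); print(s['position'],s['force'])
d={}
o=[]
for n,(a,b,c,e) in(('scene',(180,260,265,365)),('top',(145,225,275,375))):
    f=grab_frame(n); d[n]=f; o.append(cv2.resize(f['frame'][a:b,c:e],None,fx=7,fy=7,interpolation=cv2.INTER_CUBIC)[:290 if 0 else 560])
pickle.dump(d,open('f1.pkl','wb'))
import numpy as np
cv2.imwrite('pics/c1.png',cv2.resize(np.vstack(o),(536,600),interpolation=cv2.INTER_AREA)[:,:,::-1])
E
```

```text
[0.45081836 0.01929254 0.03139314] [-0.11477729  0.72639896 -1.02857739]
```

View pics/c1.png

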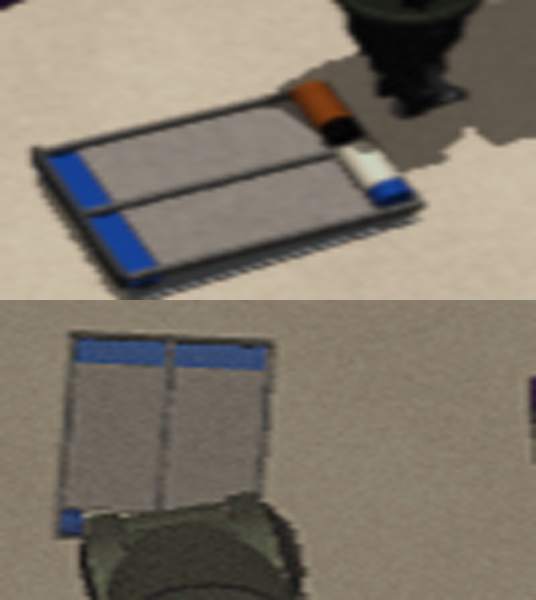

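Call:
drive_tool(steps=[20,0,0,-5,0,20,0,0,-4,0,20,0,0,-2,0,20,0,0,-1,0,20,0,0,0,0])

```text
clock: 2.7
position: [0.4499, 0.0191, 0.0179]
tool_rot: [-1.57, 0.0, 1.508]
force: [-1.0, 0.0, -0.5]
grip_width: 0.0201
```

Call:
drive_tool(steps=[20,0,0,-1,0,20,0,0,-1,0,20,0,0,-1,0,20,0,0,-1,0,20,0,0,0,0])

```text
clock: 3.12
position: [0.4502, 0.0192, 0.0142]
tool_rot: [-1.571, -0.0, 1.508]
force: [0.3, 0.2, -0.1]
grip_width: 0.0202
```

Call:
drive_tool(steps=[20,0,0,-1,0,20,0,0,0,0,20,0,0,-1,0,20,0,0,0,0,20,0,0,0,0])

```text
clock: 3.53
position: [0.4502, 0.0192, 0.0139]
tool_rot: [-1.572, -0.0, 1.508]
force: [-11.9, 0.2, 61.3]
grip_width: 0.0203
```

Call:
drive_tool(steps=[20,0,0,12,0,20,0,0,22,0,20,10,-1.5,0,0,20,10,-1,0,0,20,0,0,0,0])

```text
clock: 3.95
position: [0.4724, 0.0166, 0.0462]
tool_rot: [-1.573, -0.0, 1.507]
force: [-0.5, -0.7, -1.1]
grip_width: 0.02
```

Call:
drive_tool(steps=[20,3,0,0,0,20,3,0,0,0,20,3,0,0.5,0,20,3,0,0.5,0,20,0,0,0,0])

```text
clock: 4.37
position: [0.4826, 0.0167, 0.0472]
tool_rot: [-1.571, -0.0, 1.508]
force: [0.1, 0.1, -0.9]
grip_width: 0.0199
```

```bash
cat > look.py <<'E'
import sys
from workcell import monitor, grab_frame
from h import *
s=monitor.observe(); print(s['position'].round(4),s['force'].round(1))
f=grab_frame('scene'); m=cv2.inRange(cv2.cvtColor(f['frame'],cv2.COLOR_RGB2HSV),(3,120,40),(18,255,255))
m[:180]=0;m[270:]=0;m[:,:265]=0;m[:,350:]=0
n,l,st,ce=cv2.connectedComponentsWithStats(m)
for i in range(1,n):
    if st[i,4]>8: print(st[i],ce[i].round(1),onplane(f,*ce[i],float(sys.argv[1])).round(4))
o=f['frame'][180:260,265:365]
cv2.imwrite('pics/'+sys.argv[2]+'.png',cv2.resize(o,None,fx=6,fy=6,interpolation=cv2.INTER_CUBIC)[:,:,::-1])
E
python3 look.py .043 c2
```

```text
[0.4826 0.0167 0.0472] [ 0.1  0.1 -0.9]
[318 202  12  12  92] [323.2 207.2] [0.5072 0.0067 0.043 ]
```

Call:
drive_tool(steps=[20,5,-0.3,0.5,0,20,5,-0.3,0.5,0,20,5,-0.3,0.5,0,20,5,-0.3,0.5,0,20,5,-0.3,0.5,0])

```text
clock: 4.83
position: [0.5077, 0.0151, 0.0499]
tool_rot: [-1.571, 0.0, 1.508]
force: [-2.5, 0.3, 1.4]
grip_width: 0.0203
```

```bash
python3 look.py .046 c3
```

```text
[0.5077 0.0151 0.0499] [-2.5  0.3  1.4]
[312 204  12  13  94] [317.1 209.4] [0.5315 0.0056 0.046 ]
```

View pics/c3.png

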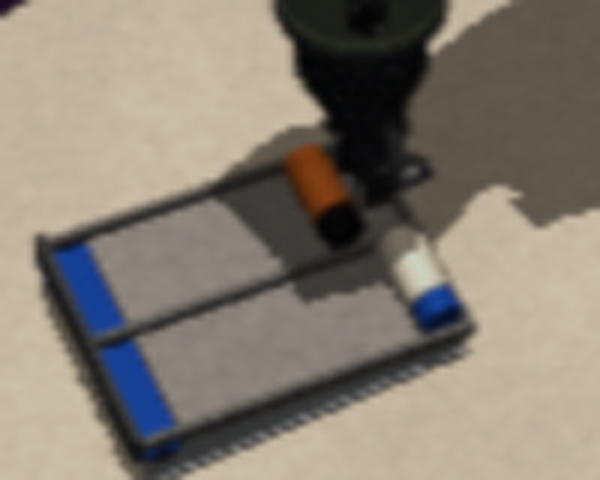

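Call:
drive_tool(steps=[20,6,-0.4,0.5,0,20,6,-0.4,0.5,0,20,6,-0.4,0.5,0,20,6,-0.4,0.5,0,20,6,-0.4,0.5,0])

```text
clock: 5.3
position: [0.5378, 0.0131, 0.0523]
tool_rot: [-1.571, -0.0, 1.508]
force: [-1.5, 0.2, 1.3]
grip_width: 0.0204
```

Call:
drive_tool(steps=[20,6,-0.4,0.5,0,20,6,-0.4,0.5,0,20,6,-0.4,0.5,0,20,6,-0.4,0.5,0,20,6,-0.4,0.5,0])

```text
clock: 5.72
position: [0.5677, 0.0112, 0.0548]
tool_rot: [-1.571, -0.0, 1.508]
force: [-1.0, 0.3, 1.1]
grip_width: 0.0201
```

Call:
drive_tool(steps=[20,6,-0.4,0.5,0,20,6,-0.4,0.5,0,20,6,-0.4,0.5,0,20,6,-0.4,0.5,0,20,6,-0.4,0.5,0])

```text
clock: 6.13
position: [0.5977, 0.0091, 0.0573]
tool_rot: [-1.571, 0.0, 1.508]
force: [-1.6, 0.6, 1.0]
grip_width: 0.0202
```

Call:
drive_tool(steps=[20,6,-0.4,0.5,0,20,6,-0.4,0.5,0,20,6,-0.4,0.5,0,20,6,-0.4,0.5,0,20,6,-0.4,0.5,0])

```text
clock: 6.55
position: [0.6277, 0.0072, 0.0598]
tool_rot: [-1.571, 0.0, 1.508]
force: [-0.6, -0.5, 1.2]
grip_width: 0.0205
```

```bash
python3 look.py .057 c4
```

```text
[0.6277 0.0072 0.0598] [-0.6 -0.5  1.2]
[280 215  12  13  94] [285.5 220.5] [ 0.6508 -0.0035  0.057 ]
```

View pics/c4.png

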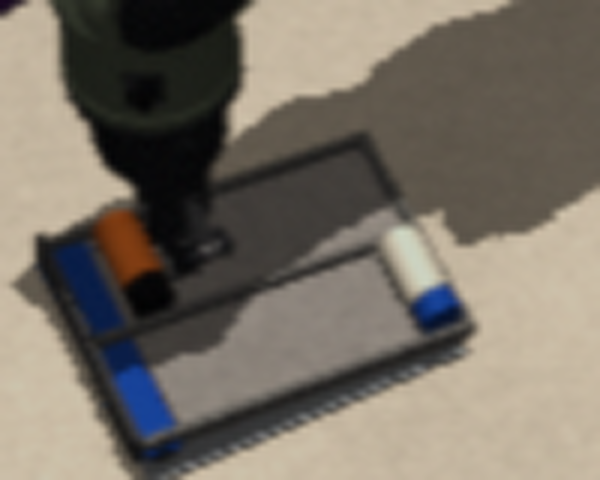

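Call:
drive_tool(steps=[20,5,-0.3,0.3,0,20,5,-0.3,0.3,0,20,5,-0.3,0.2,0,20,4,-0.3,0,0,20,3,-0.2,0,0])

```text
clock: 7.02
position: [0.6497, 0.0057, 0.0606]
tool_rot: [-1.571, 0.0, 1.508]
force: [-0.6, -0.2, 0.6]
grip_width: 0.0203
```

```bash
python3 look.py .056 c5
```

```text
[0.6497 0.0057 0.0606] [-0.6 -0.2  0.6]
[273 218  12  13  93] [278.5 223.5] [ 0.6768 -0.0053  0.056 ]
```

Call:
drive_tool(steps=[20,2,0,0,0,20,0,0,0,0,20,-10,1,0,0,20,-15,1,5,0,20,0,0,30,0])

```text
clock: 7.48
position: [0.6215, 0.0079, 0.0918]
tool_rot: [-1.562, 0.001, 1.508]
force: [-0.8, -0.1, -0.4]
grip_width: 0.0195
```

```bash
python3 look.py .056 c6
```

```text
[0.6215 0.0079 0.0918] [-0.8 -0.1 -0.4]
[273 218  12  13  93] [278.6 223.6] [ 0.6766 -0.0052  0.056 ]
```

View pics/c6.png

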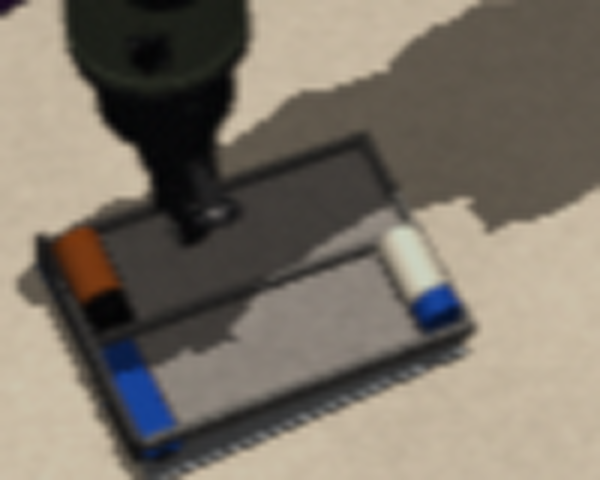

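Call:
drive_tool(steps=[0,-5,0,35,0,0,-15,-31,20,-4,0,-15,-31,0,-4,0,-15,-31,0,-4,0,-15,-31,0,-4])

```text
clock: 7.95
position: [0.5605, -0.1174, 0.1513]
tool_rot: [-1.572, -0.0, 1.225]
force: [1.0, 0.2, -0.4]
grip_width: 0.0001
```

Call:
drive_tool(steps=[0,-15,-31,0,-4,0,-15,-31,0,-4,0,-15,-31,0,-4,0,-15,-31,0,-4,0,-15,-31,0,-4])

```text
clock: 8.37
position: [0.4852, -0.2726, 0.1509]
tool_rot: [-1.571, -0.0, 0.876]
force: [0.8, 1.1, -1.2]
grip_width: -0.0002
```

Call:
drive_tool(steps=[0,-12,-29,0,0,0,0,0,-20,0,0,0,0,-20,0,0,0,0,-15,0,0,0,0,0,0])

```text
clock: 8.78
position: [0.4729, -0.2996, 0.0933]
tool_rot: [-1.567, 0.001, 0.879]
force: [-0.3, 0.1, -1.1]
grip_width: -0.0002
```

Call:
drive_tool(steps=[0,-4,-1,0,0,0,0,0,-8,0,0,0,0,-3,0,0,0,0,0,0,0,0,0,0,0])

```text
clock: 9.2
position: [0.4703, -0.3012, 0.0849]
tool_rot: [-1.571, -0.0, 0.879]
force: [0.4, 0.7, 0.1]
grip_width: 0.0
```

```bash
python3 - <<'E'
from workcell import monitor, grab_frame
from h import *
s=monitor.observe(); p=s['position']; print(p.round(4),s['force'].round(1))
f=grab_frame('scene'); print('tip px',proj(f,p-[0,0,.014]), 'in crop x8',[(a-b)*8 for a,b in zip(proj(f,p-[0,0,.014]),(260,110))])
cv2.imwrite('pics/b1.png',cv2.resize(f['frame'][110:180,260:340],None,fx=8,fy=8,interpolation=cv2.INTER_CUBIC)[:,:,::-1])
E
```

```text
[ 0.4703 -0.3012  0.0849] [0.4 0.7 0.1]
tip px (np.float64(291.27915031642567), np.float64(139.85213686933656)) in crop x8 [np.float64(250.23320253140537), np.float64(238.8170949546925)]
```

View pics/b1.png

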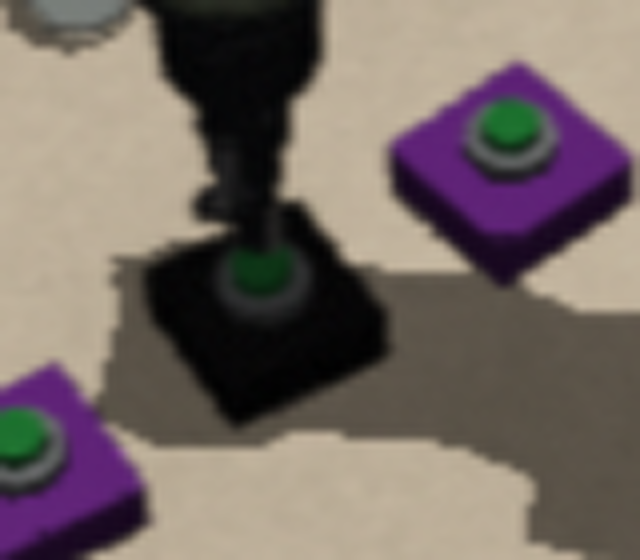

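Call:
drive_tool(steps=[0,-0.5,0.5,-3,0,0,0,0,-3,0,0,0,0,-3,0,0,0,0,-3,0,0,0,0,-1,0])

```text
clock: 9.67
position: [0.4694, -0.3006, 0.071]
tool_rot: [-1.57, 0.0, 0.879]
force: [-0.3, -0.5, 2.1]
grip_width: -0.0001
```

Call:
drive_tool(steps=[0,0,0,-1,0,0,0,0,-1,0,0,0,0,-1,0,0,0,0,-1,0,0,0,0,0,0])

```text
clock: 10.08
position: [0.4695, -0.3006, 0.0675]
tool_rot: [-1.57, 0.0, 0.879]
force: [-1.8, 1.6, 3.6]
grip_width: 0.0001
```

Call:
drive_tool(steps=[0,0,0,-1,0,0,0,0,-0.5,0,0,0,0,-0.5,0,0,0,0,0,0,0,0,0,0,0])

```text
clock: 10.5
position: [0.4695, -0.3007, 0.0656]
tool_rot: [-1.571, 0.0, 0.879]
force: [-2.2, 2.4, 3.8]
grip_width: -0.0002
```

Call:
drive_tool(steps=[0,0,0,-0.3,0,0,0,0,-0.3,0,0,0,0,0,0,0,0,0,0,0,0,0,0,0,0])

```text
clock: 10.92
position: [0.4696, -0.3007, 0.0651]
tool_rot: [-1.571, 0.0, 0.879]
force: [-3.3, 2.4, 6.0]
grip_width: 0.0002
```

Call:
drive_tool(steps=[0,0,0,-0.5,0,0,0,0,-0.4,0,0,0,0,0,0,0,0,0,0,0,0,0,0,0,0])

```text
clock: 11.33
position: [0.4696, -0.3007, 0.0648]
tool_rot: [-1.571, -0.0, 0.879]
force: [-6.9, 4.7, 21.2]
grip_width: 0.0
```

Call:
drive_tool(steps=[0,0,0,2,0,0,0,0,8,0,0,0,0,30,0,0,0,0,35,0,0,-5,-35,0,0])

```text
clock: 11.75
position: [0.469, -0.3319, 0.1447]
tool_rot: [-1.577, -0.004, 0.886]
force: [3.1, -0.6, 0.7]
grip_width: 0.0003
```

Call:
drive_tool(steps=[0,-5,-35,10,0,0,-5,-35,0,0,0,0,0,0,0,0,0,0,0,0,0,0,0,0,0])

```text
clock: 12.17
position: [0.4548, -0.4054, 0.1491]
tool_rot: [-1.571, -0.0, 0.879]
force: [0.1, 0.8, -0.1]
grip_width: -0.0002
```

```bash
python3 look.py .056 c9; python3 - <<'E'
from workcell import grab_frame
from h import *
import pickle
d=pickle.load(open('f0.pkl','rb')); g={n:grab_frame(n)for n in('scene','top')}
def cen(f,a,b,box):
    m=cv2.inRange(cv2.cvtColor(f['frame'],cv2.COLOR_RGB2HSV),a,b)[box[0]:box[1],box[2]:box[3]]
    v,u=np.nonzero(m); return len(u),round(u.mean()+box[2],1),round(v.mean()+box[0],1)
for nm,a,b,box in(('button',(45,70,40),(85,255,255),(135,152,280,305)),('red cap',(0,150,100),(6,255,255),(285,305,305,335)),('white vial cap',(100,110,40),(125,255,255),(224,240,328,345))):
    print(nm,cen(d['scene'],a,b,box),cen(g['scene'],a,b,box))
cv2.imwrite('pics/end.png',np.vstack([g['scene']['frame'][90:390,:640],g['top']['frame'][100:300]])[:,:,::-1])
E
```

```text
[ 0.4548 -0.4054  0.1491] [ 0.1  0.8 -0.1]
[274 218  11  13  86] [278.7 223.5] [ 0.6762 -0.0052  0.056 ]
button (50, np.float64(292.4), np.float64(142.6)) (47, np.float64(292.3), np.float64(142.6))
red cap (107, np.float64(320.3), np.float64(295.5)) (105, np.float64(320.2), np.float64(295.4))
white vial cap (38, np.float64(337.2), np.float64(230.9)) (38, np.float64(337.2), np.float64(230.9))
```

View pics/end.png

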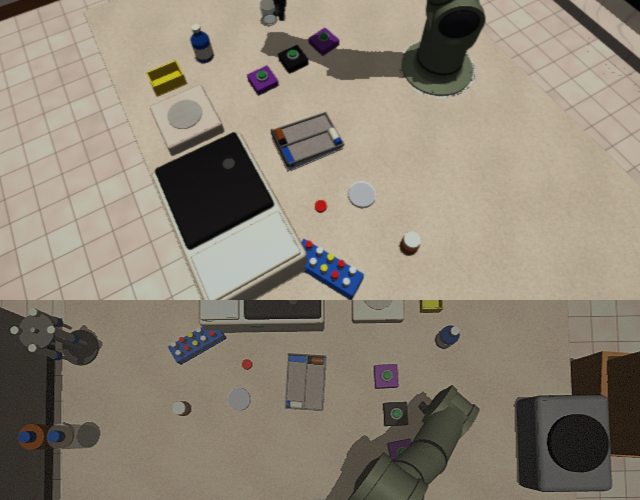

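```bash
python3 -c "
from workcell import workorder; print(workorder.job_done())"
```

```text
the job is handed in; nothing more can be done
None
```

I pushed the amber vial up the right lane, over the crest and into the blue notch. Then I pressed the green button on the black console all the way down, let go, and handed the job in at about 12 s on the robot's clock.

- **Vial:** it stayed put after I backed away. Its amber body measured x = 0.677 m right after and 0.676 m at the end, against about 0.678 m expected for a vial in the notch.
- **Button:** I felt contact at a tool height of about 71 mm and it bottomed at about 65 mm, which matches the 6 mm travel. The force rose to 21 N at the bottom. In the last picture the button was back up.
- **Everything else:** the white vial and red cap are where they were, to within 0.1 pixel. By eye, the dish, jar and beaker look unmoved. The arm was clear of everything, with no force on it.

**Bench touch:** before the push I lowered the fingertips onto the bare bench to find their height, and the force there briefly read 61 N. It was fingertip contact only, below the 120 N wrist limit. The 40 N limit is stated for the arm and the gripper's body, so I don't expect it to count, but no verdict was given.

**Position estimate:** the two camera views of the button disagreed by 4 mm. The console's corners and the contact height both supported the position I used.

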